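# Set the dust collector to step four and start it

### The job

Get the desktop dust collector running before sanding: with a fingertip, push the pointer of its suction selector round, click by click, to step 4 (the fourth click clockwise from off), without pinching the handle between the fingers. Then press the flat start button fully in and let go. Do not press the mushroom-headed stop button, do not press start before the selector clicks into step 4, and leave the sanding block, bowl, mallet and bottle where they are.

Things in the scene. Friction and masses are not known exactly. Their poses are not given: they have to be found in the camera images.
- collector: Dust collector: grey sheet-metal box, 280 mm (its x) by 320 mm (its y) by 130 mm high, fixed to the bench. Origin: centre of its underside, z up; its -x face has the slotted filter grille. Its flat top carries on the front half (-x) a black control panel with the selector (towards +y) and two buttons (towards -y); the sanding block lies on the rear half (+x).
- selector (a joint): Suction selector's angle (rad): 0 = off, at a stop; grows clockwise seen from above. A sprung detent clicks every 30 deg (0.5236): off, then steps 1 to 6 (3.142, at the other stop); step 4 is 2.094. The pointer shows along the collector's +y at off, +x at step 3, -y at step 6. Starts at off, step 1 or 2. From half-way it snaps by itself into the next detent, ahead of the finger, and stays there.
- selector_axis (a point): On the selector's vertical axis, half-way up its black bar handle, 20.5 mm above the collector's top. The bar's pointer end reaches 38 mm from the axis, its tail 22 mm; 16 mm thick; its cheeks span 8 to 33 mm above the collector's top, a 6 mm central ridge up to 37 mm. Below: a hub of 36 mm diameter up to 12 mm, a round plate of 76 mm, 4 mm thick. Nothing else stands within 90 mm on the panel.
- selector_tip (a point): Tip of the bar handle's pointer end (white line on top), 38 mm from the axis, as high as point selector_axis. White marks on the panel show the positions: a small ring for off, then six radial bars, longer from step 1 to 6. Leaving a detent takes about 0.15 N m, some 6 N at 25 mm from the axis. The fingers must not bear on both faces or both ends of the bar at once.
- start_top (a point): Centre of the top face of the start button: flat and round, 28 mm diameter, in a round metal housing on the panel, 115 mm from the selector's axis.
- start (a joint): Travel of the start button, 0 = out, 0.006 m = fully pressed, downwards; a spring of 5 N at the bottom sends it back.
- stop_top (a point): Centre of the top of the stop button, a domed mushroom head of 39 mm diameter, 32 mm above the panel, 70 mm beside the start button towards the collector's -y. Leave it alone.
- stop (a joint): Travel of the stop button, 0 = out, 0.006 m = pressed.
- sanding_block: Loose cork sanding block, 50 x 95 x 28 mm, on the rear half of the collector's top; origin at the centre of its underside.
- plaster_bowl: Loose white bowl, 116 mm diameter, 55 mm high, on the bench; origin at the centre of its underside.
- mallet: Loose round carver's mallet standing on its head, handle up, 86 mm diameter, 190 mm high; origin at the centre of its underside.
- bottle: Loose clear bottle, 62 mm diameter, 170 mm high; origin at the centre of its underside.

How it is judged:
On the way, in this order (a step that is already met when the one before it is completed fails the run):
1. the selector has clicked into step 4 (value of joint selector between 2 and 2.19 rad), for 0.3 s.
2. the start button is pressed fully in (value of joint start above 0.0045 m), for 0.05 s.
At the end, for the whole second after the job is handed in: The selector rests in the detent of step 4 (2.094 rad, within 0.095 rad) and the start button, having been pressed fully in after that, is out again; the stop button was never pressed (all of step 1 and velocity of joint selector between -0.05 and 0.05 rad/s and value of joint each of start, stop below 0.001 m); the robot touches nothing.
It fails at once if start pressed while the selector is not at step 4 (value of joint start above 0.002 m and (value of joint selector below 1.95 rad or value of joint selector above 2.24 rad)).
It fails at once if the stop button is pressed (value of joint stop above 0.002 m).
It fails at once if the selector's handle is pinched, across its two faces or end to end ((contact force between the fingers and selector_left_cheek above 1 N and contact force between the fingers and selector_right_cheek above 1 N) or (contact force between the fingers and selector_nose above 1 N and contact force between the fingers and selector_tail above 1 N)).
It fails at once if a bystander is moved (distance of any of sanding_block, plaster_bowl, mallet, bottle from where it was at the start of the episode above 0.015 m).
It also fails if it takes over 51 s, if anything falls off the work surface, if the arm or the gripper's body presses on something with over 40 N, if the wrist force passes 120 N, or if a joint passes its speed limit or range.

### The arm

A 6-joint arm with a two-finger parallel gripper is mounted at the origin on the work surface. World frame = base frame: x ahead of the robot, y to its left, z up, the work surface at z = 0. Lengths are in m, angles in rad, forces in N, time in s.
With the tool pointing down it reaches from about 0.35 to 0.775 m from the base axis. Payload 5.5 kg.
Tool frame: the origin (TCP) lies at the very end of the fingers, on their centre line; the grasp point (between the pads) lies 19 mm behind it; z points along the fingers, y is the line along which they close (so a half turn about z gives the same grasp; the last joint's range is limited). The gripper opens to 85 mm and grips with 20 to 120 N. Pads are 22 mm wide; open, the fingers measure 114 mm over their backs; the gripper's body (76 mm by 85 mm) begins 54 mm behind the grasp point. The pads swing forward as they close: fully open they stand 13 mm farther back than shut.
Start: joints at [1.024, 0.313, 0.046, 1.304, 0, 1.431], TCP at [0.228, 0.528, 0.231] pointing down, gripper open.
Joint ranges: [-2.76, 2.76], [-0.86, 1.69], [-1.03, 1.26], [-2.2, 2.34], [-1.47, 1.5], [-3.14, 3.14]. Speed limits (rad/s): [2.57, 2.57, 3.14, 3.14, 3.14, 3.14].

### API

Orientations are given as a unit quaternion [w, x, y, z].
In Python, from workcell import env, cams, ticket, spotter gives the robot as it stands.
- The arm moves only by the tool jog_arm, never from a script. Its argument "increments" is a list that holds one entry, the list of rows, each a list of 7 numbers: the shift along the tool's x, y, z in units of 0.25 m (1.0 is 0.25 m), then the turn, a rotation vector about the tool's x, y, z in units of 180 degrees (1.0 is 180 degrees), then the closure in counts, from 0 (fully open) to 255 (shut). A call has 1 to 20 rows; each row shifts and turns the commanded pose from where the row before left it, along the tool's axes as they then stand; what a row does not reach is not made up. A row lasts 1/10 s, in which the tool goes at most 50 mm and 8.59 degrees, less where a joint would pass 70% of its speed; a pose out of reach is approached as far as the arm can. A call with a number of a shift or a turn outside -1 to 1 is refused whole. A call with a gripper value outside its range is refused whole. The fingers move at their own pace and stop on an object; "force" is the grip in N (left out, the last holds). Time passes only in rows, so rows that do not move let the fingers close. It gives the time, the measured TCP pose, the force, the opening and the grip force at its end, in the units of the state.
- env.get_state(): the state, without advancing time (a new reading comes with each control period).
- cams.read_camera(name): name is "scene" or "top" or "wrist"; returns a dict with "pixels" (420x560x3 uint8, red, green, blue), "fx", "fy", "cx", "cy" (pixels), "k1" (the pictures are not rectified: a ray, as slopes to the right and down, at radius r is drawn at 1 + k1 r^2 times it, then the intrinsics apply), "xyz" and "attitude" of the camera in the world; the wrist camera has in their place "mount" (4x4, takes a point from camera to tool coordinates, whose origin is the TCP and whose axes are the flange's). Camera axes: x right, y down, z forward; pixel columns grow to the right and rows downward; lengths in m; the calibration is good to about 2 mm. A picture is of the moment at which its call begins: read the wrist's pose just before it. There is no depth.
- ticket.hand_in(): hands the job in; it is judged then, once.
Trained networks look in the newest picture that a camera, given by its name, has taken for a name from the list of things; names that differ only in an ending like _2 or _b are one class to them, and where a whole thing is asked for, a point or a joint stands for the part that bears it (a point fixed in the world has none). Each returns a list of dicts, best first, with "conf" (0 to 1); they miss things now and then, are a little off and sometimes report something else, mostly with a low value. They report only what shows in the picture. A call takes as long as a camera call.
- spotter.find_in(target, camera): "uv" ([column, row] in pixels, amid what is visible of it).
- spotter.cut_out(target, camera): "region" (420x560 bool, what is visible of it) and "uv" ([column, row] in pixels, amid what is visible of it).
- spotter.landmark_of(target, camera): "uv" ([column, row] in pixels: a listed point, or the origin of a listed thing).
The state is a dict: "clock": time; "joint_pos": joint angles; "qvel": joint speeds; "tau": joint torques, N m; "tcp_pos": TCP position; "orientation": TCP orientation; "wrist_force": force on the tool from outside, world axes, zero at the start; "ft_torque": the same for the moment, N m; "finger_gap": finger opening in m; "grip_force": force on a finger pad.
Only numpy, scipy, OpenCV 4.12 (cv2) and the standard library are available. Lean on these libraries where they do the work, as an engineer would, in place of code of your own. Each camera call takes 0.05 s, during which the arm holds its last target. There are 200 camera calls.

## Working session

There is one attempt and no reset: what is moved stays moved. The work goes in short steps, Python scripts to look and compute and a tool call to move; the robot and the scene stay as the last step left them, time stands still between calls to the robot, and variables do not carry over. Pictures are saved under pics/ and viewed, at most 10 in all, crops included, and the job is handed in when it is done.

Besides the shell and the picture viewer there is one more tool, called after "Emit:" in YAML: its name, and indented under it one key for each argument. jog_arm: Moves the arm, as the interface text tells. Shifts and turns lie within -1 to 1; 1 stands for 0.25 m of shift or 180 degrees of turn. Its arguments: {"type":"object","properties":{"increments":{"type":"array"},"force":{"type":"number"}},"required":["increments"]}

```bash
mkdir -p pics; ls; cat > h.py <<'E'
import numpy as np, cv2
from scipy.spatial.transform import Rotation as R
from workcell import env,cams,ticket,spotter
def q2R(q): return R.from_quat([q[1],q[2],q[3],q[0]]).as_matrix()
def shot(name):
    s=env.get_state(); c=cams.read_camera(name)
    if name=="wrist":
        T=np.eye(4);T[:3,:3]=q2R(s["orientation"]);T[:3,3]=s["tcp_pos"];T=T@np.array(c["mount"])
        c["Rw"],c["p"]=T[:3,:3],T[:3,3]
    else:
        a=np.array(c["attitude"]); c["Rw"]=q2R(a) if a.size==4 else a.reshape(3,3); c["p"]=np.array(c["xyz"])
    return c
def save(c,f,crop=None,k=1):
    im=c["pixels"][:,:,::-1]
    if crop: im=im[crop[1]:crop[3],crop[0]:crop[2]]
    cv2.imwrite("pics/"+f,cv2.resize(im,None,fx=k,fy=k,interpolation=cv2.INTER_CUBIC))
def ray(c,uv):
    d=np.array([(uv[0]-c["cx"])/c["fx"],(uv[1]-c["cy"])/c["fy"]]); s=d.copy()
    for _ in range(20): s=d/(1+c["k1"]*(s@s))
    v=c["Rw"]@np.r_[s,1]; return c["p"],v/np.linalg.norm(v)
def onz(c,uv,z):
    p,v=ray(c,uv); return p+v*(z-p[2])/v[2]
def tri(rs):
    A=sum(np.eye(3)-np.outer(v,v) for p,v in rs); b=sum((np.eye(3)-np.outer(v,v))@p for p,v in rs)
    x=np.linalg.solve(A,b); return x,[np.linalg.norm(np.cross(x-p,v)) for p,v in rs]
def proj(c,P):
    q=c["Rw"].T@(np.array(P)-c["p"]); s=q[:2]/q[2]; s=s*(1+c["k1"]*(s@s)); return s*[c["fx"],c["fy"]]+[c["cx"],c["cy"]]
E
python3 - <<'E'
from h import *
np.set_printoptions(precision=4,suppress=True)
print(env.get_state())
C={}
for n in ["scene","top","wrist"]:
    c=shot(n);C[n]=c;save(c,n+"0.png");print(n,c["p"],c["Rw"][:,2],c["fx"],c["k1"])
    for t in ["selector_axis","selector_tip","start_top","stop_top","collector","sanding_block","plaster_bowl","mallet","bottle"]:
        r=spotter.landmark_of(t,n)
        c[t]=r[0]["uv"] if r else None
        print(t,[(np.round(x["uv"],1),round(x["conf"],2)) for x in r[:2]])
for t in ["selector_axis","selector_tip","start_top","stop_top","collector","sanding_block","plaster_bowl","mallet","bottle"]:
    rs=[ray(C[n],C[n][t]) for n in C if C[n][t] is not None]
    if len(rs)>1: print(t,*tri(rs))
E
```

```text
pics
{'clock': 0.0, 'joint_pos': array([1.0244, 0.314 , 0.045 , 1.3036, 0.    , 1.4312]), 'qvel': array([ 0.0007, -0.0005,  0.002 ,  0.001 ,  0.0001,  0.0008]), 'tau': array([  0.0004, -48.0629,  29.8531,   0.0194,  -0.0002,   0.    ]), 'tcp_pos': array([0.2272, 0.5276, 0.2304]), 'orientation': array([-0.0003,  0.202 ,  0.9794, -0.0009]), 'wrist_force': array([-0.1533,  0.0983, -0.3536]), 'ft_torque': array([0.0077, 0.0157, 0.019 ]), 'grip_force': 0.0, 'finger_gap': 0.08506740796078978}
scene [ 1.3557 -0.2503  0.9685] [-0.6775  0.1991 -0.7081] 429.1541670175461 -0.13731447153847032
selector_axis [(array([278. , 183.9]), 0.65), (array([211.8, 202.1]), 0.42)]
selector_tip [(array([290.4, 186.1]), 0.48)]
start_top [(array([237.1, 197.9]), 0.37), (array([277.5, 184.5]), 0.33)]
stop_top [(array([212.2, 200.5]), 0.65)]
collector [(array([265.5, 246.7]), 0.69)]
sanding_block [(array([243.7, 246.2]), 0.93)]
plaster_bowl [(array([383.2, 192.7]), 0.59)]
mallet [(array([120.6, 242.1]), 0.89), (array([277.1, 185.8]), 0.26)]
bottle [(array([131.3, 316.2]), 0.66), (array([247.3, 246.7]), 0.46)]
to
[... 937 characters left out ...]
oat64(0.0026701512111841964)]
start_top [ 0.4927 -0.1092  0.1447] [np.float64(0.002056884513515282), np.float64(0.0020568845135152977)]
collector [ 0.5599 -0.0542 -0.0104] [np.float64(0.005542815216589481), np.float64(0.005542815216589496)]
sanding_block [ 0.668  -0.1309  0.1429] [np.float64(0.0011716821328282881), np.float64(0.0011716821328283309)]
plaster_bowl [ 0.4575  0.3872 -0.0018] [np.float64(0.00516446343621901), np.float64(0.0048255484470720094), np.float64(0.003491423655072572)]
mallet [ 0.4255 -0.4662  0.0041] [np.float64(0.0011648724991076042), np.float64(0.0011648724991075601)]
bottle [ 0.6943 -0.45    0.0008] [np.float64(0.002573230359444433), np.float64(0.0025732303594443876)]
```

```bash
python3 - <<'E'
import cv2
a=cv2.imread('pics/top0.png')[130:310,190:370]; b=cv2.imread('pics/scene0.png')[150:300,170:350]
a=cv2.resize(a,(400,400),interpolation=2); b=cv2.resize(b,(400,333),interpolation=2); b=cv2.copyMakeBorder(b,0,67,0,0,0)
cv2.imwrite('pics/ab.png',cv2.hconcat([a,b]))
E
```

```text
(no output)
```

View pics/ab.png

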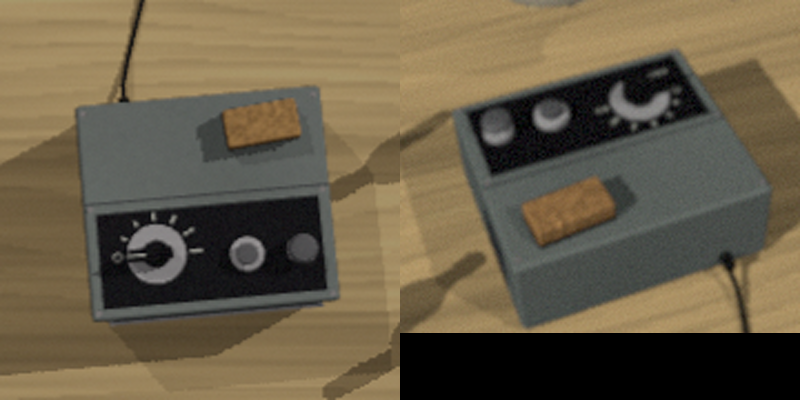

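Emit:
jog_arm:
  increments:
    - [[-0.06,-0.06,-0.08,0,0,0,255],[-0.12,-0.126,-0.08,0,0,0,255],[-0.12,-0.126,-0.08,0,0,0,255],[-0.12,-0.126,-0.08,0,0,0,255],[-0.12,-0.126,-0.08,0,0,0,255],[-0.12,-0.126,0,0,0,0,255],[-0.12,-0.126,0,0,0,0,255],[-0.12,-0.126,0,0,0,0,255],[-0.12,-0.126,0,0,0,0,255],[-0.12,-0.126,0,0,0,0,255],[-0.12,-0.126,0,0,0,0,255],[-0.12,-0.126,0,0,0,0,255],[-0.12,-0.126,0,0,0,0,255],[-0.12,-0.126,0,0,0,0,255],[-0.06,-0.07,0,0,0,-0.032,255],[0,0,0,0,0,-0.032,255],[0,0,0,0,0,-0.032,255],[0,0,0,0,0,-0.032,255],[0,0,0,0,0,0,255],[0,0,0,0,0,0,255]]

```text
clock: 3.5
tcp_pos: [0.4383, -0.044, 0.3314]
orientation: [0.0, 0.004, 1.0, 0.0]
wrist_force: [-0.1, 1.1, 0.4]
finger_gap: -0.0002
grip_force: 0.0
```

```bash
cat > look.py <<'E'
import sys
from h import *
np.set_printoptions(precision=4,suppress=True)
tag=sys.argv[1]
s=env.get_state();print(s["clock"],s["tcp_pos"],s["orientation"],s["wrist_force"],s["finger_gap"],s["joint_pos"])
c=shot("wrist");save(c,tag+".png")
for t,z in [("selector_axis",.1505),("selector_tip",.1505),("start_top",.145),("stop_top",.162),("collector",0),("sanding_block",.13)]:
    for r in spotter.landmark_of(t,"wrist")[:2]: print(t,np.round(r["uv"],1),round(r["conf"],2),onz(c,r["uv"],z))
import pickle;pickle.dump(c,open(tag+".pkl","wb"))
E
python3 look.py w1
```

```text
3.5 [ 0.4383 -0.044   0.3314] [0.0001 0.0035 1.     0.    ] [-0.09    1.1403  0.3802] -0.0002346661062952005 [-0.2827  0.0394 -0.0453  1.4859  0.0001 -0.2757]
selector_axis [330.1 246. ] 0.87 [0.5003 0.009  0.1505]
selector_tip [361.  247.6] 0.82 [0.5023 0.0402 0.1505]
start_top [215.8 251.5] 0.64 [ 0.5077 -0.1075  0.145 ]
stop_top [143. 258.] 0.88 [ 0.5068 -0.1762  0.162 ]
collector [266.8 248.5] 0.61 [ 0.5652 -0.0601  0.    ]
```

View pics/w1.png

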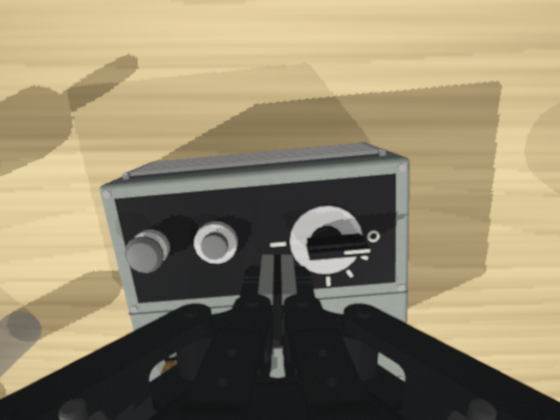

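```bash
python3 - <<'E'
from h import *
import pickle
np.set_printoptions(precision=4,suppress=True)
c=pickle.load(open('w1.pkl','rb'))
for n,uv,z in [("ring",(374,237),.13),("s6",(278,244),.13),("s1",(365,258),.13),("s2",(350,273),.13),("s3",(328,282),.13),("plate",(326,240),.134),("lineout",(369,251),.167),("linein",(345,253),.167),("pA",(116,199),.13),("pB",(397,174),.13),("pC",(397,289),.13),("boxL",(103,186),.13),("boxR",(408,159),.13),("start",(215,247),.145)]:
    print(n,onz(c,uv,z))
save(c,"w1c.png",(180,180,420,300),3.2)
E
```

```text
ring [0.4988 0.0586 0.13  ]
s6 [ 0.5059 -0.0435  0.13  ]
s1 [0.5229 0.0506 0.13  ]
s2 [0.5407 0.0353 0.13  ]
s3 [0.5514 0.0115 0.13  ]
plate [0.5002 0.0071 0.134 ]
lineout [0.499  0.0439 0.167 ]
linein [0.5009 0.0209 0.167 ]
pA [ 0.4549 -0.21    0.13  ]
pB [0.4312 0.077  0.13  ]
pC [0.5608 0.0887 0.13  ]
boxL [ 0.4412 -0.2214  0.13  ]
boxR [0.4162 0.0867 0.13  ]
start [ 0.5027 -0.108   0.145 ]
```

View pics/w1c.png

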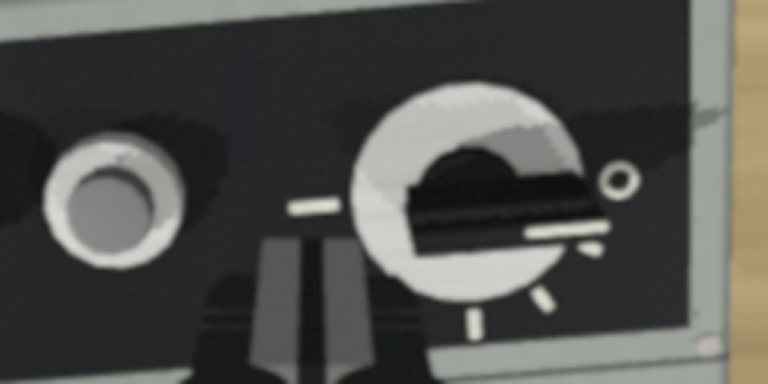

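Emit:
jog_arm:
  increments:
    - [[-0.031,0.077,0.08,0,0,0,255],[-0.031,0.077,0.08,0,0,0,255],[-0.031,0.077,0.08,0,0,0,255],[-0.031,0.077,0.08,0,0,-0.028,255],[0,0,0,0,0,0,255],[0,0,0,0,0,0,255]]

```text
clock: 4.45
tcp_pos: [0.4694, 0.033, 0.2512]
orientation: [-0.001, -0.042, 0.999, -0.0]
wrist_force: [0.5, 0.0, 0.4]
finger_gap: -0.0001
grip_force: 0.0
```

```bash
python3 look.py w2; python3 - <<'E'
from h import *
import pickle
c=pickle.load(open('w2.pkl','rb'))
save(c,"w2c.png",(80,100,480,400),2)
E
```

```text
4.45 [0.4694 0.033  0.2512] [-0.0006 -0.0415  0.9991 -0.0001] [0.4972 0.0451 0.3871] -6.139786185589189e-05 [-0.1004  0.1061 -0.1671  1.2988 -0.0003 -0.1835]
selector_axis [240.8 244.6] 0.72 [0.499  0.0079 0.1505]
selector_tip [287.  249.3] 0.66 [0.4999 0.0431 0.1505]
collector [193.5 247.3] 0.65 [ 0.569  -0.0616  0.    ]
```

View pics/w2c.png

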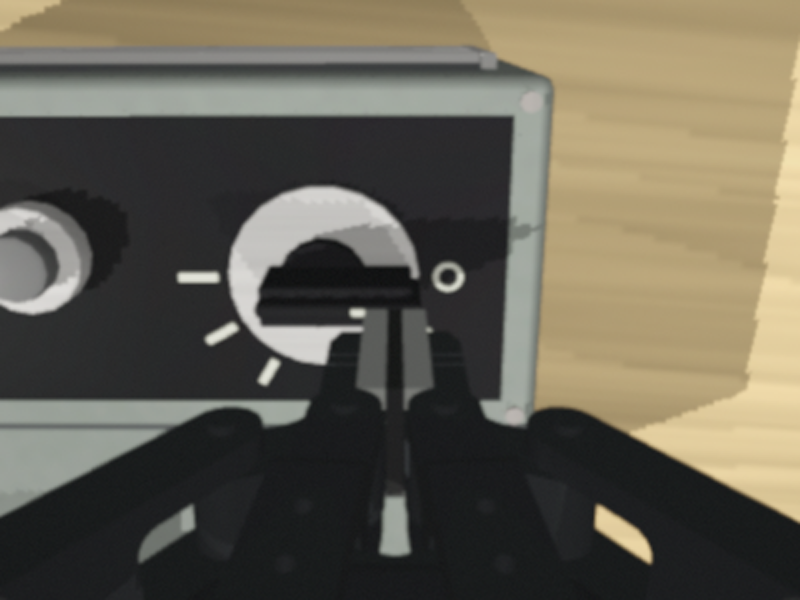

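```bash
python3 - <<'E'
from h import *
import pickle
np.set_printoptions(precision=4,suppress=True)
a=pickle.load(open('w1.pkl','rb'));b=pickle.load(open('w2.pkl','rb'))
o=lambda x,y:(180+x/3.2,180+y/3.2); w=lambda x,y:(80+x/2,100+y/2)
P={}
for n,u,v in [("ring",o(620,180),w(448,277)),("s6",o(314,206),w(198,277)),("plate",o(468,191),w(323,275)),("barTail",o(412,248),w(262,320)),("axis",(330.1,246),(240.8,244.6)),("tip",(361,247.6),(287,249.3)),("housing",o(114,200),w(28,258)),("panelcorner",o(688,325),w(501,399))]:
    x,e=tri([ray(a,u),ray(b,v)]);print(n,x,e[0],onz(a,u,.13),onz(b,v,.13))
E
```

```text
ring [0.4961 0.0569 0.1348] 4.713354067333042e-05 [0.4979 0.0583 0.13  ] [0.4978 0.0574 0.13  ]
s6 [ 0.5048 -0.0433  0.1335] 7.341240369412996e-05 [ 0.5063 -0.0433  0.13  ] [ 0.5062 -0.0443  0.13  ]
plate [0.4989 0.007  0.1361] 0.00012725213002998573 [0.5014 0.0079 0.13  ] [0.5011 0.0066 0.13  ]
barTail [ 0.5097 -0.013   0.1578] 0.0003167378976109779 [ 0.5218 -0.0103  0.13  ] [ 0.5231 -0.0177  0.13  ]
axis [0.4979 0.0083 0.1548] 0.0006022852302315738 [0.5087 0.0123 0.13  ] [0.5074 0.0063 0.13  ]
tip [0.5075 0.0441 0.1349] 0.0011024337045856252 [0.5108 0.0455 0.13  ] [0.5084 0.0444 0.13  ]
housing [ 0.4999 -0.1082  0.1395] 7.944054553419538e-06 [ 0.5037 -0.11    0.13  ] [ 0.5037 -0.1132  0.13  ]
panelcorner [0.5527 0.0864 0.1281] 0.00011292978237709847 [0.5516 0.0856 0.13  ] [0.5517 0.086  0.13  ]
```

Emit:
jog_arm:
  increments:
    - [[0,0,0.1,0,0,0,255],[0,0,0.1,0,0,0,255],[0,0,0.1,0,0,0,255],[0,0,0.08,0,0,0,255],[0,0,0.036,0,0,0,255],[0,0,0,0,0,0,255],[-0.018,0,0,0,0,0,255],[-0.018,0,0,0,0,0,255],[0,0,0,0,0,0,255],[0,0,0,0,0,0,255]]

```text
clock: 5.8
tcp_pos: [0.4791, 0.0335, 0.1479]
orientation: [0.0, -0.042, 0.999, -0.0]
wrist_force: [-1.2, -0.3, 0.8]
finger_gap: 0.0003
grip_force: 0.8
```

Emit:
jog_arm:
  increments:
    - [[-0.008,0.005,0,0,0,0.0222,255],[-0.008,0.005,0,0,0,0.0222,255],[-0.008,0.005,0,0,0,0.0222,255],[-0.008,0.005,0,0,0,0.0222,255],[-0.008,0.005,0,0,0,0.0222,255],[-0.008,0.005,0,0,0,0.0222,255],[-0.008,0.005,0,0,0,0.0222,255],[-0.008,0.005,0,0,0,0.0222,255],[-0.008,0.005,0,0,0,0.0222,255],[-0.008,0.005,0,0,0,0.0222,255],[0,0,0,0,0,0,255]]

```text
clock: 6.9
tcp_pos: [0.5008, 0.0413, 0.1476]
orientation: [0.0, 0.302, 0.953, 0.0]
wrist_force: [-1.8, 0.7, 0.3]
finger_gap: 0.0005
grip_force: 0.8
```

```bash
python3 - <<'E'
from h import *
s=env.get_state();p=s["tcp_pos"];M=q2R(s["orientation"])
print(p,M.T@(p-[.5,.0075,p[2]]),np.degrees(np.arctan2(M[1,0],M[0,0])),s["wrist_force"])
c=shot("wrist");save(c,"w3.png")
E
```

```text
[0.50083255 0.04132226 0.14755403] [1.88059148e-02 2.81242891e-02 1.69185584e-05] 144.82039835989644 [-1.83722742  0.71914601  0.27690646]
```

View pics/w3.png

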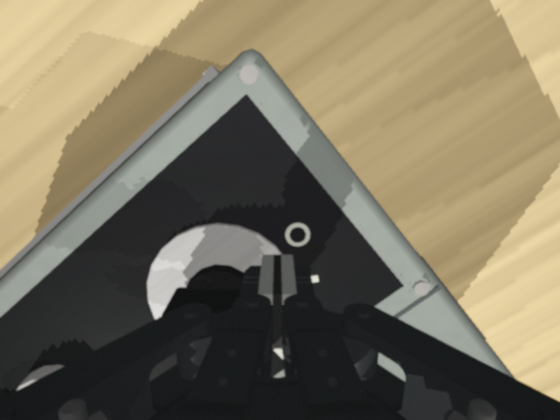

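Emit:
jog_arm:
  increments:
    - [[-0.008,0.005,0,0,0,0.0222,255],[-0.008,0.005,0,0,0,0.0222,255],[-0.008,0.005,0,0,0,0.0222,255],[-0.008,0.005,0,0,0,0.0222,255],[-0.008,0.005,0,0,0,0.0222,255],[-0.008,0.005,0,0,0,0.0222,255],[-0.008,0.005,0,0,0,0.0222,255],[-0.008,0.005,0,0,0,0.0222,255],[-0.008,0.005,0,0,0,0.0222,255],[-0.008,0.005,0,0,0,0.0222,255],[-0.008,0.005,0,0,0,0.0222,255],[-0.008,0.005,0,0,0,0.0222,255],[-0.008,0.005,0,0,0,0.0222,255],[-0.008,0.005,0,0,0,0.0222,255],[-0.008,0.005,0,0,0,0.0222,255],[0,0,0,0,0,0,255]]

```text
clock: 8.55
tcp_pos: [0.5302, 0.0237, 0.1475]
orientation: [0.0, 0.738, 0.675, 0.001]
wrist_force: [0.6, 0.1, 0.4]
finger_gap: -0.0003
grip_force: 0.6
```

```bash
python3 - <<'E'
from h import *
s=env.get_state();p=s["tcp_pos"];M=q2R(s["orientation"])
print(p,M.T@(p-[.5,.0075,p[2]]),np.degrees(np.arctan2(M[1,0],M[0,0])),s["wrist_force"],s["joint_pos"])
E
```

```text
[0.53023174 0.02367914 0.14750898] [1.87775388e-02 2.86901349e-02 5.19906345e-05] 84.9498849114814 [0.58155221 0.07400041 0.41119436] [-1.06989490e-01  2.67522207e-01 -2.26052705e-01  1.07576057e+00
  5.48963391e-04  1.55194876e+00]
```

Emit:
jog_arm:
  increments:
    - [[-0.008,0.005,0,0,0,0.0222,255],[-0.008,0.005,0,0,0,0.0222,255],[-0.004,0.0025,0,0,0,0.011,255],[0,0,0,0,0,0,255],[0.02,0,0,0,0,0,255],[0.04,0,0,0,0,0,255],[0,0,-0.1,0,0,0,255],[0,0,-0.16,0,0,0,255],[0,0,-0.16,0,0,0,255],[0,0,0,0,0,0,255]]

```text
clock: 9.55
tcp_pos: [0.5388, 0.0333, 0.2582]
orientation: [0.003, 0.793, 0.609, 0.004]
wrist_force: [-0.1, -0.1, -0.2]
finger_gap: -0.0001
grip_force: 0.0
```

```bash
python3 look.py w4; python3 - <<'E'
from h import *
c=shot("top");save(c,"top4.png",(190,130,370,310),3)
import pickle;pickle.dump(c,open("top4.pkl","wb"))
a=cv2.imread("pics/w4.png");b=cv2.resize(cv2.imread("pics/top4.png"),(350,350))
d=cv2.resize(a,(450,338));cv2.imwrite("pics/m4.png",cv2.hconcat([cv2.copyMakeBorder(d,0,12,0,0,0),b]))
E
```

```text
9.55 [0.5388 0.0333 0.2582] [0.0034 0.7933 0.6088 0.0038] [-0.1008 -0.0726 -0.1722] -9.392435154846847e-05 [-0.0871  0.2296 -0.0003  1.3307  0.0002  1.7453]
selector_axis [238.7 252.3] 0.7 [0.5021 0.006  0.1505]
selector_tip [283.8 264.4] 0.95 [ 0.5335 -0.0133  0.1505]
start_top [273.1 373.6] 0.6 [ 0.4965 -0.1168  0.145 ]
start_top [238.8 250.9] 0.33 [0.5013 0.0051 0.145 ]
collector [309.4 237.4] 0.74 [ 0.5596 -0.0557 -0.    ]
sanding_block [454.5 330.9] 0.98 [ 0.666  -0.1289  0.13  ]
```

View pics/m4.png

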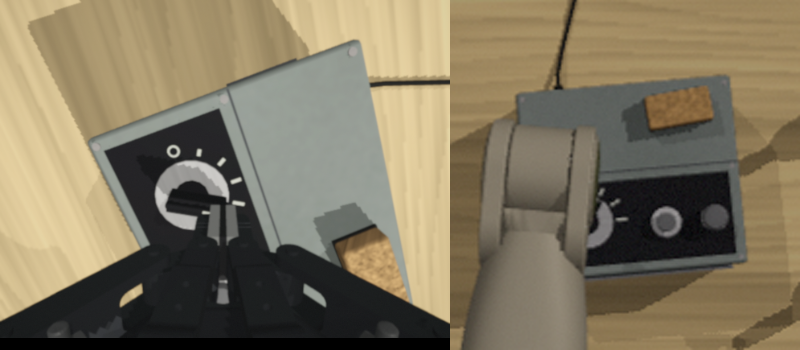

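Emit:
jog_arm:
  increments:
    - [[-0.1,-0.0136,0,0,0,0,255],[-0.1,-0.0136,0,0,0,0,255],[-0.1,-0.0136,0,0,0,0,255],[-0.1,-0.0136,0,0,0,0,255],[0,0,0,0,0,-0.036,255],[0,0,0,0,0,-0.036,255],[0,0,0,0,0,-0.037,255],[0,0,0,0,0,0,255],[0,0,0,0,0,0,255]]

```text
clock: 10.85
tcp_pos: [0.4964, -0.0603, 0.2518]
orientation: [-0.0, 0.68, 0.734, -0.0]
wrist_force: [0.1, 0.8, -0.5]
finger_gap: 0.0001
grip_force: 0.0
```

```bash
python3 look.py w5
```

```text
10.85 [ 0.4964 -0.0603  0.2518] [-0.0004  0.6797  0.7335 -0.0001] [ 0.0785  0.7771 -0.528 ] 0.00010981302691958463 [-0.2816  0.1627 -0.0991  1.3098  0.0001  1.213 ]
selector_axis [293.3 116.3] 0.61 [0.5029 0.0071 0.1505]
selector_tip [334.6 144.4] 0.89 [ 0.5333 -0.0096  0.1505]
selector_tip [466.8 292. ] 0.36 [ 0.6522 -0.1165  0.1505]
stop_top [279.6 354.8] 0.66 [ 0.5077 -0.1773  0.162 ]
collector [333.  178.3] 0.69 [ 0.5618 -0.061   0.    ]
sanding_block [291.3 117.6] 0.65 [0.5024 0.0057 0.13  ]
sanding_block [467.6 289.4] 0.59 [ 0.6657 -0.1247  0.13  ]
```

View pics/w5.png

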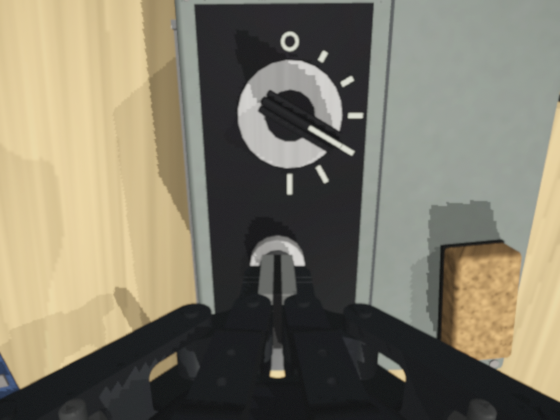

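```bash
python3 - <<'E'
from h import *
import pickle
np.set_printoptions(precision=4,suppress=True)
a=pickle.load(open('w1.pkl','rb'));c=pickle.load(open('w5.pkl','rb'));t=pickle.load(open('top4.pkl','rb'))
for uv in [(249,262),(305,262),(277,235)]: print(onz(c,uv,.138))
o=lambda x,y:(180+x/3.2,180+y/3.2)
print("disc w1",onz(a,o(110,210),.145),onz(a,o(110,210),.150),"housing",onz(a,o(114,200),.138))
e=lambda x,y:(190+x*180/350,130+y*180/350)
d=e(666-450,222); print("top",d,onz(t,d,.145))
x,er=tri([ray(a,o(110,210)),ray(t,d)]);print(x,er)
print("stop tri",tri([ray(a,(143,258)),ray(c,(279.6,354.8))]))
g=cv2.cvtColor(a["pixels"][200:290,180:250],cv2.COLOR_RGB2GRAY)
_,th=cv2.threshold(g,150,255,0);k=cv2.findContours(th,0,1)[0];k=max(k,key=cv2.contourArea);print("ell",cv2.fitEllipse(cv2.convexHull(k)))
E
```

```text
[ 0.4777 -0.1093  0.138 ]
[ 0.523  -0.1059  0.138 ]
[ 0.4986 -0.0844  0.138 ]
disc w1 [ 0.5012 -0.1086  0.145 ] [ 0.4991 -0.1076  0.15  ] housing [ 0.5005 -0.1085  0.138 ]
top (301.0857142857143, 244.17142857142858) [ 0.4963 -0.112   0.145 ]
[ 0.4971 -0.1093  0.1533] [np.float64(0.002408411172001634), np.float64(0.0024084111720016417)]
stop tri (array([ 0.5073, -0.1767,  0.1619]), [np.float64(0.0005739389072468669), np.float64(0.0005739389072467544)])
ell ((34.56760787963867, 43.61454391479492), (38.27397155761719, 41.85222244262695), 113.00092315673828)
```

Emit:
jog_arm:
  increments:
    - [[-0.096,0.002,0,0,0,0,255],[-0.096,0.002,0,0,0,0,255],[0,0,0.1,0,0,0,255],[0,0,0.1,0,0,0,255],[0,0,0.1,0,0,0,255],[0,0,0.04,0,0,0,255],[0,0,0,0,0,0,255],[0,0,0,0,0,0,255]]

```text
clock: 12.0
tcp_pos: [0.5018, -0.1082, 0.1681]
orientation: [0.0, 0.679, 0.734, 0.0]
wrist_force: [-0.3, -0.1, 0.8]
finger_gap: -0.0005
grip_force: 0.0
```

Emit:
jog_arm:
  increments:
    - [[0,0,0.012,0,0,0,255],[0,0,0.012,0,0,0,255],[0,0,0.012,0,0,0,255],[0,0,0.012,0,0,0,255],[0,0,0.012,0,0,0,255],[0,0,0,0,0,0,255]]

```text
clock: 12.6
tcp_pos: [0.5013, -0.1081, 0.152]
orientation: [-0.0, 0.679, 0.734, 0.0]
wrist_force: [-0.7, 1.0, 1.7]
finger_gap: -0.0
grip_force: 0.7
```

Emit:
jog_arm:
  increments:
    - [[0,0,0.006,0,0,0,255],[0,0,0.006,0,0,0,255],[0,0,0,0,0,0,255]]

```text
clock: 12.9
tcp_pos: [0.5014, -0.1081, 0.1493]
orientation: [0.0, 0.679, 0.734, 0.0]
wrist_force: [-1.6, 1.2, 2.9]
finger_gap: 0.0
grip_force: 1.4
```

Emit:
jog_arm:
  increments:
    - [[0,0,0.006,0,0,0,255],[0,0,0.006,0,0,0,255],[0,0,0,0,0,0,255]]

```text
clock: 13.2
tcp_pos: [0.5014, -0.1081, 0.1463]
orientation: [0.0, 0.679, 0.734, 0.0]
wrist_force: [-1.8, 0.8, 5.0]
finger_gap: -0.0002
grip_force: 2.3
```

Spring force is at about 5 N, so I'll go on until it bottoms.

Emit:
jog_arm:
  increments:
    - [[0,0,0.006,0,0,0,255],[0,0,0,0,0,0,255],[0,0,0,0,0,0,255]]

```text
clock: 13.5
tcp_pos: [0.5015, -0.1081, 0.146]
orientation: [0.0, 0.679, 0.734, 0.0]
wrist_force: [-3.9, 0.6, 11.4]
finger_gap: -0.0002
grip_force: 5.6
```

Emit:
jog_arm:
  increments:
    - [[0,0,-0.01,0,0,0,255],[0,0,-0.03,0,0,0,255],[0,0,-0.1,0,0,0,255],[0,0,-0.15,0,0,0,255],[0,0,-0.15,0,0,0,255],[0.12,0,0,0,0,0,255],[0.12,0,0,0,0,0,255],[0,0,0,0,0,0,255],[0,0,0,0,0,0,255],[0,0,0,0,0,0,255]]

```text
clock: 14.5
tcp_pos: [0.4967, -0.0489, 0.2545]
orientation: [-0.0, 0.679, 0.734, -0.0]
wrist_force: [-0.7, 0.0, -0.4]
finger_gap: 0.0001
grip_force: 0.0
```

```bash
python3 look.py w6
```

```text
14.5 [ 0.4967 -0.0489  0.2545] [-0.      0.6788  0.7343 -0.0002] [-0.7214  0.0085 -0.3692] 0.00011855845899013561 [-0.2588  0.1599 -0.096   1.3151 -0.0003  1.2334]
selector_axis [293.2 129.7] 0.74 [0.504  0.0095 0.1505]
selector_tip [333.1 163.9] 0.96 [ 0.5347 -0.0122  0.1505]
selector_tip [290.6 133.1] 0.73 [0.5024 0.007  0.1505]
stop_top [277.  364.9] 0.87 [ 0.5072 -0.178   0.162 ]
collector [330.3 185.5] 0.88 [ 0.5607 -0.0587  0.    ]
sanding_block [461.3 301.3] 0.63 [ 0.6654 -0.1262  0.13  ]
```

View pics/w6.png

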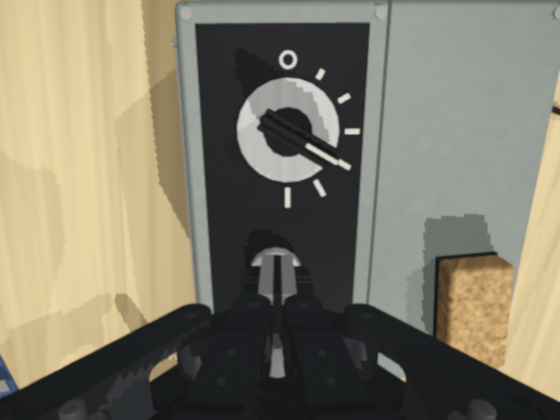

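The pointer still lies on mark 4 at about (345,165), the block is where it was, and the fingers are clear of everything.

```bash
python3 -c "
from workcell import ticket
print(ticket.hand_in())"
```

```text
the job is handed in; nothing more can be done
None
```

The job is handed in (no verdict came back): the selector was pushed round to step 4, then start was pressed until it bottomed at about 11 N and let go; stop was not touched, no bystander was contacted, and the arm is clear.

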